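# Seat the stencil plate on the marking jig's pins

## Task

The blue-rimmed stencil plate for marking wine-case panels lies propped up on the two brass pins of the wooden marking jig, a little short of its place. Nudge it sideways and away from the robot with the fingers until its two round holes drop over the two pins and it lies flat on the board, then take the hand away. Only push it: do not lift it, and leave everything else on the desk where it is.

Things in the scene. Friction and masses are not known exactly. Their poses are not given: they have to be found in the camera images.
- jig_board: Dark wooden board of the marking jig, fixed, 200 (x) x 220 (y) x 10 mm high. Origin at the centre of its underside, on the desk; x points to its far edge, y to its left, z up. A thin pale case panel is let into its top between the pins (flush). Two brass pins stand on it.
- pin_left (a point): Foot of the left brass pin's axis, on the board's top face, at (30, +55, 10) mm in the board's frame. The pin is 10 mm thick and stands 10 mm above the board, the upper 5 mm being a round (half-ball) nose. Axes as the board's.
- pin_right (a point): The same for the right pin, at (30, -55, 10) mm in the board's frame.
- jig_seat (a point): Point on the board's top face where the middle of the plate's underside lies when it is seated, at (15, 0, 10) mm in the board's frame. Axes as the board's; the seated plate is square to the board. The plate starts 20 to 36 mm short of it along the board's x, up to 16 mm to the left or right, turned up to 0.13 rad.
- stencil_plate: Loose stencil plate, 130 (x) x 170 (y) mm, 0.22 to 0.40 kg: aluminium floor 4 mm thick with cut-out windows and a bent-up blue rim 4 mm thick all round, 18 mm high from the underside. Origin at the centre of its underside; x to its far edge, y to its left, z up. It starts tilted about 5 degrees, near edge on the board, far part on the pins' tops. It slides when its rim is pushed with 1 to 6 N.
- hole_left (a point): Middle of the plate's left round hole at the underside, at (15, +55, 0) mm in the plate's frame; the hole is 15 mm wide and goes through.
- hole_right (a point): The same for the right hole, at (15, -55, 0) mm in the plate's frame.
- plate_front (a point): Middle of the near edge of the plate's underside, (-65, 0, 0) mm in the plate's frame.
- plate_back (a point): Middle of the far edge of the plate's underside, (+65, 0, 0) mm in the plate's frame.
- stapler: black stapler, 30 x 176 x 38 mm, near the front edge of the desk. Origin at the centre of its underside. Not to be disturbed.
- calculator: black desk calculator, 148 x 98 x 18 mm, far left of the jig. Origin at the centre of its underside. Not to be disturbed.
- glue_stick: blue and yellow glue stick standing upright, 28 mm across, 84 mm high, right of the jig. Origin at the centre of its underside. Not to be disturbed.
- order_book: green order book, 70 x 149 x 19 mm, at the front edge right of the middle. Origin at the centre of its underside. Not to be disturbed.

How it is judged:
By the outcome, as a careful person would: the job done as asked, in the order asked, and still so for the second after the job is handed in, with the robot touching nothing.
It also fails if it takes over 58 s, if anything falls off the work surface, if the arm or the gripper's body presses on something with over 40 N, if the wrist force passes 120 N, or if a joint passes its speed limit or range.

## Robot

A 6-joint arm with a two-finger parallel gripper is mounted at the origin on a cart in front of the work surface, level with it; the furniture and walls round the work are solid. World frame = base frame: x ahead of the robot, y to its left, z up, the work surface at z = 0. Lengths are in mm, angles in rad, forces in N, time in s.
With the tool pointing down it reaches from about 300 to 775 mm from the base axis. Payload 14.6 kg.
Tool frame: the origin (TCP) lies between the finger pads; the fingertips stand manip.finger_overhang ahead of it and the grasp point (between the pads) lies 2 mm behind it (manip.finger_overhang is the distance from the TCP to the fingertips, in mm); z points along the fingers, y is the direction in which the jaws open and shut (so a half turn about z gives the same grasp; the last joint's range is limited). The gripper opens to 94 mm and grips with 3 to 60 N. Pads are 16 mm wide; open, the fingers measure 119 mm over their backs; the gripper's body (75 mm by 177 mm) begins 78 mm behind the grasp point.
Start: joints at [-1.237, 0.3, 1.521, -0, 1.321, -0.067], TCP at [214.578, -506.405, 222.446] pointing down, gripper open.
Joint ranges: [-3.03, 3.03], [-0.79, 2.21], [0.23, 2.52], [-1.04, 4.18], [0, 3.07], [-2.55, 2.55]. Speed limits (rad/s): [2.22, 2.22, 2.57, 3.14, 3.14, 3.14].

## Interface

Orientations are given as [roll, pitch, yaw] about the fixed x, y, z axes, in that order (R = Rz(yaw) Ry(pitch) Rx(roll)).
In Python, from cell import manip gives the robot as it stands.
- The arm moves only by the tool drive_tool, never from a script. Its argument "steps" is a list of rows, each an object with "delta_pos": the shift along the world's x, y, z in mm, a list of three; "yaw": the turn about the world's z in rad; "hand": the finger opening in mm, from 0 to 94. A call has 1 to 5 rows; each row shifts and turns the commanded pose from where the row before left it; what a row does not reach is not made up. A row lasts 1/12 s, in which the tool goes at most 41.7 mm and 7.16 degrees, less where a joint would pass 70% of its speed; a pose out of reach is approached as far as the arm can. A call is refused whole if a number of a shift passes 41.7 or a number of a turn 0.125, either way. A call with a gripper value outside its range is refused whole. The fingers move at their own pace and stop on an object; "squeeze" is the grip in N (left out, the last holds). Time passes only in rows, so rows that do not move let the fingers close. It gives the time, the measured TCP pose, the force and the opening at its end, in the units of the state.
- manip.read_state(): the state, without advancing time (a new reading comes with each control period).
- manip.camera(name): name is "scene" or "top" or "wrist"; returns a dict with "frame" (384x512x3 uint8, red, green, blue), "range_z" (384x512 float32, mm along the optical axis (not along the pixel's ray), 0 where there is no reading), "intrinsics" (3x3 intrinsics, pixels), "position" and "attitude" of the camera in the world. Camera axes: x right, y down, z forward; pixel columns grow to the right and rows downward; lengths in mm; the calibration is good to about 2 mm. A picture is of the moment at which its call begins.
- manip.sign_off(): hands the job in, once; it reports no verdict.
The state is a dict: "clock": time; "joints": joint angles; "qd": joint speeds; "effort": joint torques, N m; "eef_pos": TCP position; "eef_rot": TCP orientation; "wrist_force": force on the tool from outside, world axes, zero at the start; "moment": the same for the moment, N m; "finger_gap": finger opening in mm.
Only numpy, scipy, OpenCV 4.12 (cv2) and the standard library are available. Lean on these libraries where they do the work, as an engineer would, in place of code of your own. Each camera call takes 0.05 s, during which the arm holds its last target.

## Working session

There is one attempt and no reset: what is moved stays moved. The work goes in short steps, Python scripts to look and compute and a tool call to move; the robot and the scene stay as the last step left them, time stands still between calls to the robot, and variables do not carry over. Pictures are saved under pics/ and viewed, and the job is handed in when it is done.

Besides the shell and the picture viewer there is one more tool, called after "Call:" as name(argument=value, ...), one argument or row to a line, values as JSON. drive_tool: Moves the arm, as the interface text tells. Its arguments: {"type":"object","properties":{"steps":{"type":"array"},"squeeze":{"type":"number"}},"required":["steps"]}

```bash
mkdir -p pics; ls
python3 - <<'E'
from cell import manip
import cv2,numpy as np
print(manip.read_state(), manip.finger_overhang)
for n in ["scene","top"]:
    c=manip.camera(n); cv2.imwrite(f"pics/{n}0.png",c["frame"][:,:,::-1]); np.savez(f"pics/{n}0.npz",**c)
    print(n,c["intrinsics"],c["position"],c["attitude"])
E
```

```text
pics
{'clock': 0.0, 'joints': array([-1.23659054e+00,  3.00460031e-01,  1.52157224e+00,  2.88122890e-05,
        1.32069502e+00, -6.66163667e-02]), 'qd': array([ 0.00061616,  0.00027151, -0.00017214,  0.0001764 , -0.00063134,
       -0.00052109]), 'effort': array([ 6.69835972e-04, -5.31808412e+01, -3.52730656e+01,  7.08561670e-02,
        2.44786829e-02, -1.12387474e-04]), 'eef_pos': array([ 214.51374043, -506.18364454,  221.89613236]), 'eef_rot': array([-3.14046240e+00, -1.03374824e-04,  4.00814951e-01]), 'wrist_force': array([0.75091505, 0.24730197, 0.37684115]), 'moment': array([-0.00177679,  0.03233357, -0.02371409]), 'finger_gap': 93.89868669363563} 17.0
scene [[469.01074392   0.         252.95337295]
 [  0.         469.01074392 194.86653715]
 [  0.           0.           1.        ]] [ -126.23633968 -1238.4656486    707.42065721] [-2.02342878  0.01623598 -0.47982359]
top [[350.2192179    0.         256.82805724]
 [  0.         350.2192179  195.02355215]
 [  0.           0.           1.        ]] [ 353.64367876  -22.40552899 1141.18246679] [-3.00218034 -0.01264525 -1.59981613]
```

View pics/scene0.png

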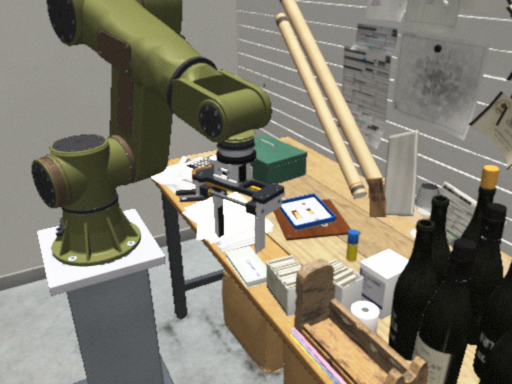

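View pics/top0.png

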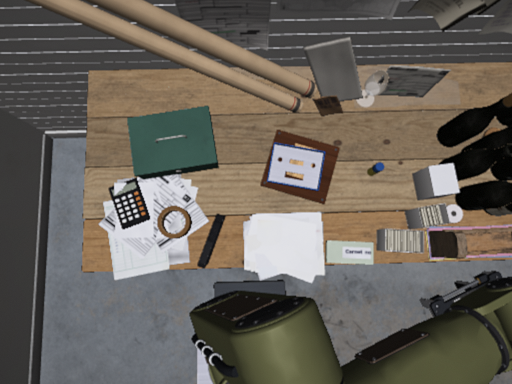

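Run:
```python
import cv2,numpy as np
c=np.load("pics/top0.npz"); f=c["frame"][120:215,250:350,::-1]
cv2.imwrite("pics/crop0.png",cv2.resize(f,None,fx=7,fy=6.3 if 0 else 6,interpolation=cv2.INTER_CUBIC))
from scipy.spatial.transform import Rotation as R
print(R.from_euler('xyz',c["attitude"]).as_matrix())
d=c["range_z"]; print(d[120:215:8,255:350:8].round(0))
```

```text
[[-0.02901341 -0.98993186  0.13853931]
 [-0.99949904  0.0269778  -0.01654901]
 [ 0.01264491 -0.13895005 -0.99021866]]
[[1194. 1186. 1190. 1189. 1189. 1192. 1192. 1190. 1190. 1189. 1191. 1194.]
 [1183. 1179. 1184. 1188. 1189. 1187. 1189. 1190. 1188. 1186. 1188. 1188.]
 [1183. 1182. 1186. 1173. 1173. 1172. 1188. 1187. 1185. 1182.    0. 1188.]
 [1179. 1177. 1182. 1139. 1167. 1169. 1172. 1171. 1168. 1167. 1181. 1183.]
 [1175. 1175. 1165. 1148. 1147. 1151. 1150. 1150. 1146. 1167. 1167. 1178.]
 [1172. 1173. 1137. 1160. 1149. 1151. 1148. 1146. 1148. 1165. 1162. 1175.]
 [1166. 1163. 1146. 1148. 1148. 1145. 1146. 1143. 1145. 1158. 1169. 1168.]
 [1161.    0. 1148. 1144. 1153. 1155. 1145. 1147. 1138. 1154. 1159. 1165.]
 [1158. 1152. 1147. 1143. 1132. 1141. 1146. 1146. 1130. 1153. 1159. 1163.]
 [1157. 1154. 1157. 1154. 1144. 1147. 1147. 1145. 1146. 1149. 1157. 1160.]
 [1149. 1150. 1151. 1150. 1154. 1155. 1153. 1146. 1142. 1155. 1153. 1156.]
 [1150. 1150. 1148. 1146. 1147. 1150. 1153. 1151. 1149. 1148. 1149. 1151.]]
```

View pics/crop0.png

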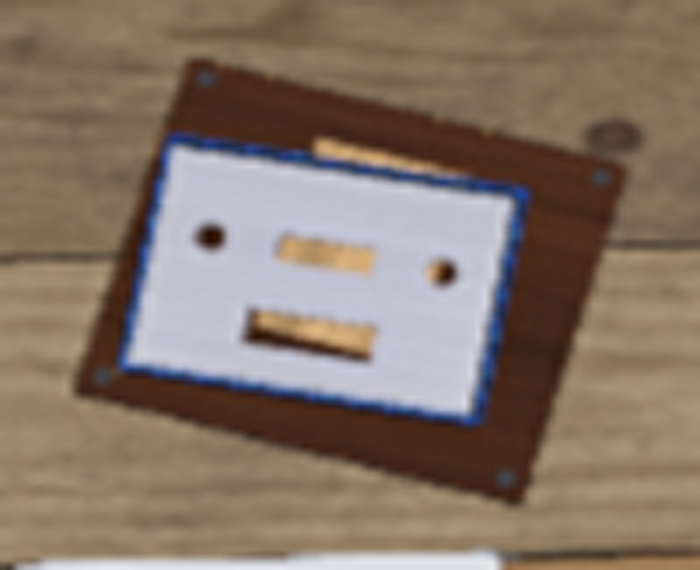

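```bash
cat > h.py <<'E'
import cv2,numpy as np
from scipy.spatial.transform import Rotation as R
def ray(c,uv):
    uv=np.atleast_2d(np.array(uv,float)); K=c["intrinsics"]
    p=np.c_[(uv-K[:2,2])/[K[0,0],K[1,1]],np.ones(len(uv))]
    return p@R.from_euler('xyz',c["attitude"]).as_matrix().T
def onz(c,uv,z):
    d=ray(c,uv); o=np.array(c["position"]); z=np.broadcast_to(z,(len(d),))
    return o+d*((z-o[2])/d[:,2])[:,None]
def proj(c,P):
    q=(np.atleast_2d(P)-c["position"])@R.from_euler('xyz',c["attitude"]).as_matrix()
    K=c["intrinsics"]; return q[:,:2]/q[:,2:]*[K[0,0],K[1,1]]+K[:2,2]
def world(T,P): # T=(x,y,yaw)
    x,y,a=T; P=np.atleast_2d(np.array(P,float)); co,s=np.cos(a),np.sin(a)
    return np.c_[x+co*P[:,0]-s*P[:,1],y+s*P[:,0]+co*P[:,1],P[:,2]]
E
python3 - <<'E'
from h import *
c=dict(np.load("pics/top0.npz"))
def px(l): return [((a+.5)/7-.5+250,(b+.5)/6-.5+120) for a,b in l]
# order: far-left, far-right, near-right, near-left
B=onz(c,px([(192,60),(628,163),(523,502),(77,392)]),10)
print(B.round(0)); print("board c",B.mean(0),"yaw",np.arctan2(*(B[0]+B[1]-B[2]-B[3])[1::-1]), np.linalg.norm(B[0]-B[1]),np.linalg.norm(B[0]-B[3]))
P=onz(c,px([(168,136),(528,190),(480,424),(120,368)]),[10+18+11,39,28,28])
print(P.round(0)); print("plate c",P.mean(0),"yaw",np.arctan2(*(P[0]+P[1]-P[2]-P[3])[1::-1]), np.linalg.norm(P[0]-P[1]),np.linalg.norm(P[0]-P[3]))
H=onz(c,px([(210,236),(441,271)]),20);print(H.round(0))
for b in (P.mean(0),P[0],P[1],P[2],P[3]):
  a=np.arctan2(*(B[0]+B[1]-B[2]-B[3])[1::-1]);d=b-B.mean(0);print(np.cos(a)*d[0]+np.sin(a)*d[1],-np.sin(a)*d[0]+np.cos(a)*d[1])
for n,uv in [("glue",(377,168)),("stapler",(211,240)),("book",(350,253))]: print(n,onz(c,[uv],20))
E
```

```text
[[ 731. -115.   10.]
 [ 667. -321.   10.]
 [ 479. -260.   10.]
 [ 545.  -55.   10.]]
board c [ 605.576333   -187.81270992   10.        ] yaw -0.31373686057010336 215.59927473866298 196.16048790571787
[[ 679. -100.   39.]
 [ 645. -266.   39.]
 [ 520. -239.   28.]
 [ 554.  -74.   28.]]
plate c [ 599.64485127 -169.8861041    33.5       ] yaw -0.20827620506743724 169.2951382086927 128.07216445591231
[[ 628. -119.   20.]
 [ 606. -227.   20.]]
-11.174371770453106 15.221008087505798
43.21759483394271 106.0983125879184
61.746179471235266 -62.1798362384787
-66.03412645754766 -75.28018138718066
-83.62713492944289 92.24573738776421
glue [[ 589.30535742 -438.14416157   20.        ]]
stapler [[370.52736087 108.29356084  20.        ]]
book [[ 316.94363832 -331.03938136   20.        ]]
```

Call:
drive_tool(
  steps=[
    {"delta_pos":[27,25,0],"yaw":0.12,"hand":94},
    {"delta_pos":[27,25,0],"yaw":0.12,"hand":94},
    {"delta_pos":[27,25,0],"yaw":0.12,"hand":94},
    {"delta_pos":[27,25,0],"yaw":0.12,"hand":94},
    {"delta_pos":[27,25,0],"yaw":0.12,"hand":94},
  ],
)

```text
clock: 0.52
eef_pos: [350.5, -379.9, 222.2]
eef_rot: [-3.141, -0.0, 1.006]
wrist_force: [-0.2, 0.0, 0.7]
finger_gap: 93.7
```

Call:
drive_tool(
  steps=[
    {"delta_pos":[27,25,0],"yaw":0.12,"hand":94},
    {"delta_pos":[27,25,0],"yaw":0.12,"hand":94},
    {"delta_pos":[27,25,0],"yaw":0,"hand":94},
    {"delta_pos":[27,25,0],"yaw":0,"hand":94},
    {"delta_pos":[27,25,0],"yaw":0,"hand":94},
  ],
)

```text
clock: 0.93
eef_pos: [485.6, -254.8, 222.3]
eef_rot: [-3.141, -0.0, 1.241]
wrist_force: [0.5, -0.9, 0.0]
finger_gap: 94.0
```

Call:
drive_tool(
  steps=[
    {"delta_pos":[27,25,0],"yaw":0,"hand":94},
    {"delta_pos":[27,25,0],"yaw":0,"hand":94},
    {"delta_pos":[0,0,0],"yaw":0,"hand":94},
    {"delta_pos":[0,0,0],"yaw":0,"hand":94},
  ],
)

```text
clock: 1.27
eef_pos: [539.2, -205.1, 221.7]
eef_rot: [-3.14, -0.0, 1.244]
wrist_force: [-0.3, 0.1, -0.4]
finger_gap: 94.4
```

Run:
```python
from cell import manip
import cv2,numpy as np
print(manip.read_state())
for n in ["wrist"]:
    c=manip.camera(n); cv2.imwrite(f"pics/{n}1.png",c["frame"][:,:,::-1]); np.savez(f"pics/{n}1.npz",**c)
    print(n,c["intrinsics"],c["position"],c["attitude"])
```

```text
{'clock': 1.2667, 'joints': array([-4.26913868e-01,  3.61234649e-01,  1.44151413e+00, -8.34201898e-06,
        1.34002800e+00, -9.96220563e-02]), 'qd': array([-0.05040381, -0.02110882,  0.02348713, -0.00572939, -0.00090755,
       -0.01795544]), 'effort': array([ 2.83177100e+00, -5.63193476e+01, -3.65731466e+01,  2.38622222e-01,
        3.19077296e-02,  3.71933542e-01]), 'eef_pos': array([ 539.2183156 , -205.07901991,  221.71267485]), 'eef_rot': array([-3.14041360e+00, -1.09691117e-04,  1.24350636e+00]), 'wrist_force': array([-0.28716882,  0.12545699, -0.36508913]), 'moment': array([-0.03989203, -0.07905923, -0.04166693]), 'finger_gap': 94.35277923342362}
wrist [[284.35794422   0.         248.83380704]
 [  0.         284.35794422 191.79608941]
 [  0.           0.           1.        ]] [ 564.2574151  -130.21363463  384.09862386] [ 2.86484675e+00  1.73924037e-03 -3.26389787e-01]
```

View pics/wrist1.png

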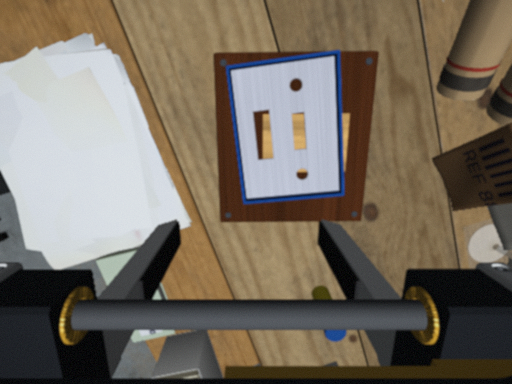

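```bash
cat >> h.py <<'E'
def snap(name,tag):
    from cell import manip
    c=manip.camera(name); cv2.imwrite(f"pics/{name}{tag}.png",c["frame"][:,:,::-1]); np.savez(f"pics/{name}{tag}.npz",**c); return c
def masks(c):
    hsv=cv2.cvtColor(c["frame"],cv2.COLOR_RGB2HSV)
    blue=cv2.inRange(hsv,(105,130,60),(125,255,255))
    br=cv2.inRange(hsv,(0,90,20),(16,255,130))
    def big(m):
        n,l,s,_=cv2.connectedComponentsWithStats(m); i=1+np.argmax(s[1:,4]); return (l==i).astype(np.uint8)*255
    return big(blue),big(br)
def rect(P,axis_yaw):
    r=cv2.minAreaRect(P[:,:2].astype(np.float32)); a=np.radians(r[2]); w,h=r[1]
    k=np.round((axis_yaw-a)/(np.pi/2)); a+=k*np.pi/2
    if k%2: w,h=h,w
    return r[0][0],r[0][1],a,w,h
def hull(m): 
    cs,_=cv2.findContours(m,cv2.RETR_EXTERNAL,cv2.CHAIN_APPROX_NONE); return cv2.convexHull(max(cs,key=cv2.contourArea))[:,0].astype(float)
def onplane(c,uv,p0,n):
    d=ray(c,uv); o=np.array(c["position"]); return o+d*(((p0-o)@n)/(d@n))[:,None]
def measure(c,tilt,board=None,y0=-0.3):
    mb,mw=masks(c)
    if board is None:
        board=rect(onz(c,hull(mw|mb),10),y0); print("board",np.round(board,3))
    bx,by,ba=board[:3]; a=y0; x=None
    pl=(bx,by,ba)
    for _ in range(4):
        u=np.array([np.cos(pl[2])*np.cos(tilt),np.sin(pl[2])*np.cos(tilt),np.sin(tilt)])
        v=np.array([-np.sin(pl[2]),np.cos(pl[2]),0]); n=np.cross(u,v)
        # near bottom edge mid at z=10
        e=np.array([pl[0]-65*np.cos(pl[2]),pl[1]-65*np.sin(pl[2]),10.])
        p0=e+18*n
        P=onplane(c,hull(mb),p0,n)-p0
        q=np.c_[P@u,P@v]
        r=rect(q,0)
        ctr=p0+r[0]*u+r[1]*v-18*n   # centre of underside
        pl=(ctr[0],ctr[1],pl[2]+r[2])
        # keep horizontal cos approx
        pl=(ctr[0]-0*u[0],ctr[1],pl[2])
    d=np.array(pl[:2])-[bx,by]; co,s=np.cos(ba),np.sin(ba)
    rel=(co*d[0]+s*d[1],-s*d[0]+co*d[1],pl[2]-ba)
    print("plate world",np.round(pl,3),"size",np.round(r[3:],1),"in board",np.round(rel,3))
    return board,pl,rel
E
python3 - <<'E'
from h import *
for n in("wrist1","top0"):
    c=dict(np.load(f"pics/{n}.npz"))
    mb,mw=masks(c); cv2.imwrite(f"pics/m{n}.png",np.hstack([mb,mw]))
    measure(c,0.09)
E
```

```text
board [ 6.15802e+02 -1.90492e+02 -3.15000e-01  2.22945e+02  2.21880e+02]
plate world [ 6.00642e+02 -1.69770e+02 -2.11000e-01] size [129.3 169.9] in board [-20.841  14.997   0.104]
board [ 6.05940e+02 -1.86852e+02 -3.17000e-01  2.02776e+02  2.22440e+02]
plate world [ 5.88067e+02 -2.47177e+02  6.40000e-02] size [130.7  38.6] in board [  1.847 -62.89    0.381]
```

View pics/mwrist1.png

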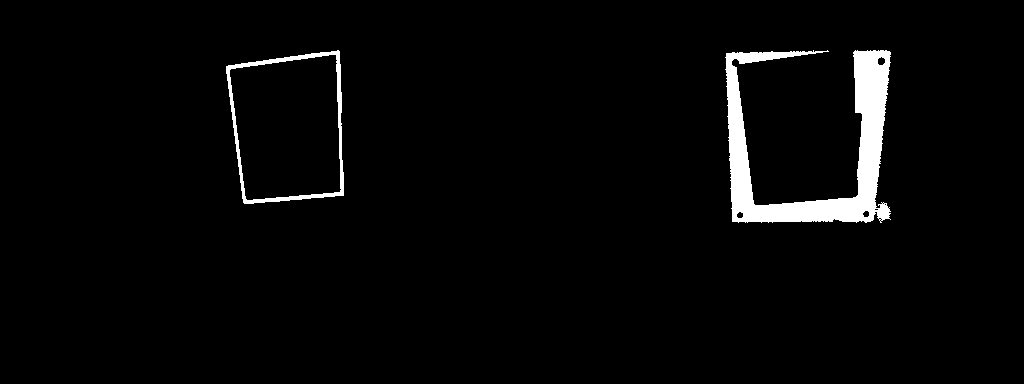

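```bash
python3 - <<'E'
s=open('h.py').read()
s=s.replace("    def big(m):","    br=cv2.morphologyEx(br,cv2.MORPH_OPEN,np.ones((5,5),np.uint8)) if OP else br\n    def big(m):")
s="OP=True\n"+s
open('h.py','w').write(s)
E
python3 - <<'E'
from h import *
c=dict(np.load(f"pics/wrist1.npz"))
b,pl,_=measure(c,0.09)
mb,mw=masks(c); im=c["frame"][:,:,::-1].copy(); im[mw>0]//=2
bb=b[:3]
for p in proj(c,world(bb,[[30,55,10],[30,-55,10],[100,110,10],[100,-110,10],[-100,110,10],[-100,-110,10]])): cv2.circle(im,tuple(int(round(v)) for v in p),2,(0,0,255),-1)
cv2.imwrite("pics/o1.png",cv2.resize(im[30:240,180:420],None,fx=3,fy=2.8))
H=onplane(c,[(296,84),(302,174)],np.array([*pl[:2],16.]),np.array([-.09*np.cos(pl[2]),-.09*np.sin(pl[2]),1])); print(H)
E
```

```text
board [ 6.05583e+02 -1.86482e+02 -3.16000e-01  1.99664e+02  2.19693e+02]
plate world [ 6.00642e+02 -1.69770e+02 -2.11000e-01] size [129.3 169.9] in board [-9.892 14.347  0.105]
[[ 627.79120507 -118.50961616   17.42254552]
 [ 604.38646519 -227.99757034   17.42753324]]
```

View pics/o1.png

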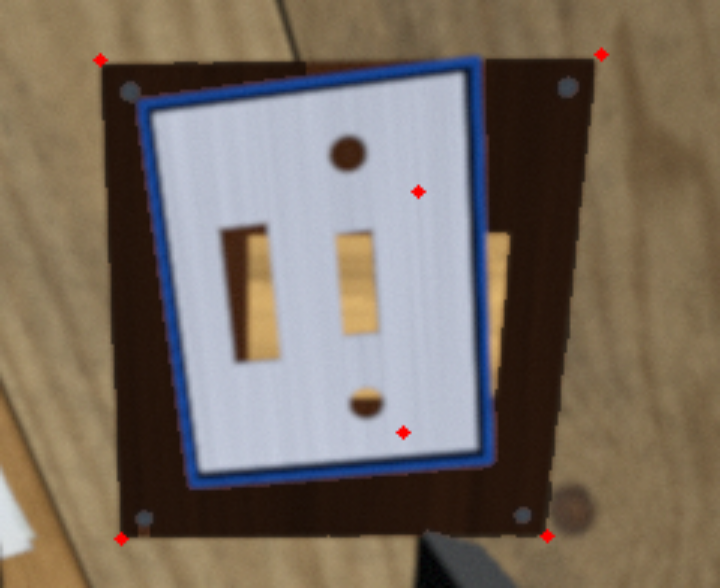

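Call:
drive_tool(
  steps=[
    {"delta_pos":[20,30,0],"yaw":0.014,"hand":94},
    {"delta_pos":[20,30,0],"yaw":0,"hand":94},
    {"delta_pos":[20,30,0],"yaw":0,"hand":94},
    {"delta_pos":[20,30,0],"yaw":0,"hand":94},
    {"delta_pos":[19.5,31.3,0],"yaw":0,"hand":94},
  ],
)

```text
clock: 1.73
eef_pos: [638.3, -55.2, 222.6]
eef_rot: [-3.142, 0.0, 1.253]
wrist_force: [0.1, -0.3, 0.1]
finger_gap: 94.0
```

Call:
drive_tool(
  steps=[
    {"delta_pos":[0,0,-38],"yaw":0,"hand":94},
    {"delta_pos":[0,0,-38],"yaw":0,"hand":94},
    {"delta_pos":[0,0,-38],"yaw":0,"hand":94},
    {"delta_pos":[0,0,-38],"yaw":0,"hand":94},
    {"delta_pos":[0,0,0],"yaw":0,"hand":94},
  ],
)

```text
clock: 2.15
eef_pos: [634.0, -56.0, 63.0]
eef_rot: [-3.13, 0.002, 1.253]
wrist_force: [-1.2, -0.7, -1.2]
finger_gap: 94.1
```

Call:
drive_tool(
  steps=[
    {"delta_pos":[0,0,-19],"yaw":0,"hand":94},
    {"delta_pos":[0,0,-10],"yaw":0,"hand":94},
    {"delta_pos":[0,0,0],"yaw":0,"hand":94},
    {"delta_pos":[0,0,0],"yaw":0,"hand":94},
  ],
)

```text
clock: 2.48
eef_pos: [638.3, -55.7, 42.8]
eef_rot: [3.141, -0.0, 1.254]
wrist_force: [-0.2, -0.4, 1.0]
finger_gap: 94.0
```

Run:
```python
from h import *
c=snap("wrist","2"); c2=snap("scene","2"); 
cv2.imwrite("pics/s2c.png",cv2.resize(c2["frame"][150:290,200:400,::-1],None,fx=4,fy=4,interpolation=cv2.INTER_CUBIC))
mb,mw=masks(c); b=rect(onz(c,hull(mw),10),-.3); print(b); 
cc=dict(np.load("pics/wrist1.npz")); mb,mw=masks(cc); print(rect(onz(cc,hull(mw),10),-.3))
```

```text
(626.81640625, -82.1316909790039, np.float64(-0.25964861890280133), 123.77742004394531, 18.643159866333008)
(605.5301513671875, -186.9317626953125, np.float64(-0.31793709252331115), 199.80575561523438, 218.46583557128906)
```

View pics/wrist2.png

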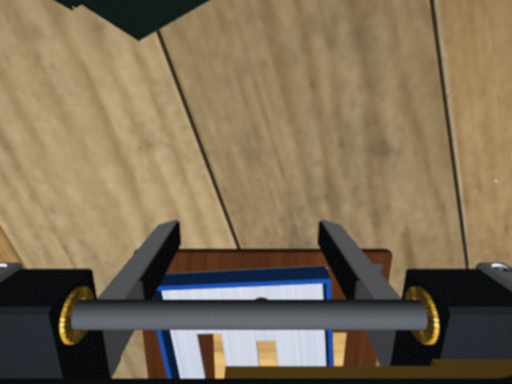

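View pics/s2c.png

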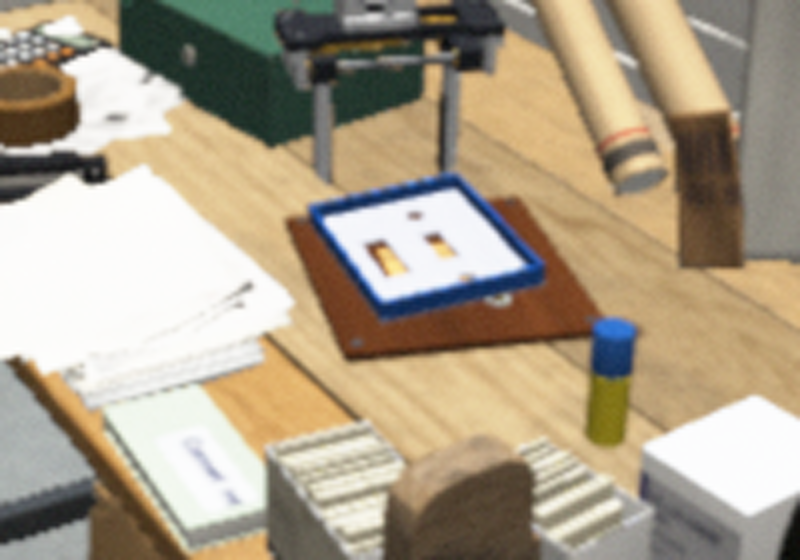

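Call:
drive_tool(
  steps=[
    {"delta_pos":[-2.2,-6.6,-1],"yaw":0,"hand":94},
    {"delta_pos":[-2.2,-6.7,0],"yaw":0,"hand":94},
    {"delta_pos":[-1.2,-3.8,0],"yaw":0,"hand":94},
    {"delta_pos":[-0.9,-2.8,0],"yaw":0,"hand":94},
    {"delta_pos":[-0.6,-1.9,0],"yaw":0,"hand":94},
  ],
)

```text
clock: 3.0
eef_pos: [631.1, -77.5, 40.8]
eef_rot: [3.141, -0.0, 1.254]
wrist_force: [0.6, 1.3, 0.5]
finger_gap: 94.1
```

Call:
drive_tool(
  steps=[
    {"delta_pos":[-0.6,-1.9,0],"yaw":0,"hand":94},
    {"delta_pos":[-0.6,-1.9,0],"yaw":0,"hand":94},
    {"delta_pos":[-0.6,-1.9,0],"yaw":0,"hand":94},
  ],
)

```text
clock: 3.25
eef_pos: [629.3, -82.6, 40.6]
eef_rot: [3.141, -0.0, 1.255]
wrist_force: [1.8, 2.0, 1.8]
finger_gap: 93.7
```

Call:
drive_tool(
  steps=[
    {"delta_pos":[-0.6,-1.9,0],"yaw":0,"hand":94},
    {"delta_pos":[-0.6,-1.9,0],"yaw":0,"hand":94},
    {"delta_pos":[-0.6,-1.9,0],"yaw":0,"hand":94},
  ],
)

```text
clock: 3.5
eef_pos: [627.4, -88.4, 40.5]
eef_rot: [3.142, -0.0, 1.255]
wrist_force: [2.1, 1.5, 2.0]
finger_gap: 94.1
```

Run:
```python
from h import *
c2=snap("scene","3"); 
cv2.imwrite("pics/s3c.png",cv2.resize(c2["frame"][150:290,200:400,::-1],None,fx=4,fy=4,interpolation=cv2.INTER_CUBIC))
```

```text
(no output)
```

View pics/s3c.png

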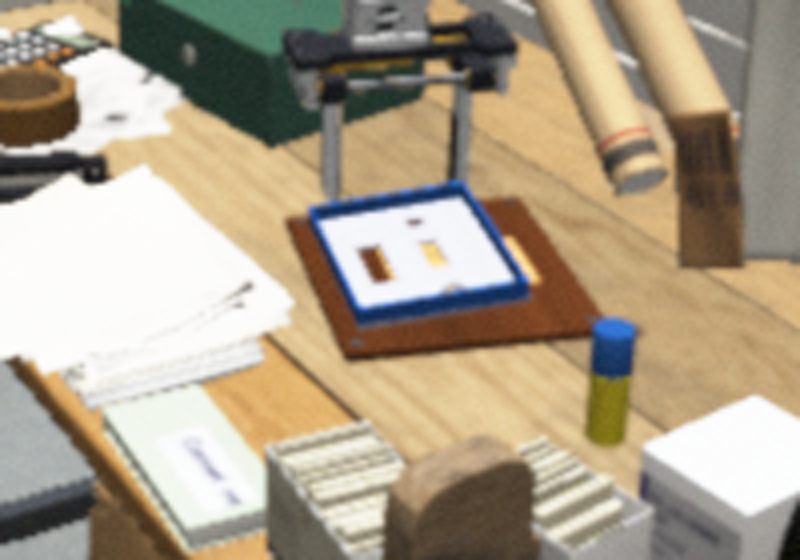

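Call:
drive_tool(
  steps=[
    {"delta_pos":[-0.6,-1.9,0],"yaw":0,"hand":94},
    {"delta_pos":[-0.6,-1.8,0],"yaw":0,"hand":94},
    {"delta_pos":[-0.6,-1.7,0],"yaw":0,"hand":94},
    {"delta_pos":[-0.5,-1.6,0],"yaw":0,"hand":94},
    {"delta_pos":[0,0,0],"yaw":0,"hand":94},
  ],
)

```text
clock: 3.97
eef_pos: [624.9, -95.7, 40.3]
eef_rot: [-3.141, 0.0, 1.255]
wrist_force: [-0.6, 0.2, 0.2]
finger_gap: 93.7
```

Call:
drive_tool(
  steps=[
    {"delta_pos":[5,15,0],"yaw":0,"hand":94},
    {"delta_pos":[6,19,10],"yaw":0,"hand":94},
    {"delta_pos":[0,0,38],"yaw":0,"hand":94},
    {"delta_pos":[0,0,41],"yaw":0,"hand":94},
    {"delta_pos":[0,0,41],"yaw":0,"hand":94},
  ],
)

```text
clock: 4.38
eef_pos: [635.8, -60.0, 171.6]
eef_rot: [-3.14, 0.0, 1.256]
wrist_force: [1.1, 0.4, -0.9]
finger_gap: 94.0
```

Call:
drive_tool(
  steps=[
    {"delta_pos":[-27,-29,10],"yaw":0,"hand":94},
    {"delta_pos":[-27,-29,10],"yaw":0,"hand":94},
    {"delta_pos":[-27,-29,10],"yaw":0,"hand":94},
    {"delta_pos":[-27,-29,10],"yaw":0,"hand":94},
    {"delta_pos":[0,-29,10],"yaw":0,"hand":94},
  ],
)

```text
clock: 4.8
eef_pos: [525.1, -206.5, 221.2]
eef_rot: [-3.141, 0.0, 1.255]
wrist_force: [0.4, 1.7, -0.0]
finger_gap: 94.0
```

Call:
drive_tool(
  steps=[
    {"delta_pos":[0,0,0],"yaw":0,"hand":94},
    {"delta_pos":[0,0,0],"yaw":0,"hand":94},
  ],
)

```text
clock: 4.97
eef_pos: [528.2, -206.8, 220.9]
eef_rot: [3.141, 0.0, 1.253]
wrist_force: [-0.7, 0.1, -0.1]
finger_gap: 94.1
```

```bash
sed -i 's/hull(mw|mb)/hull(mw)/' h.py
python3 - <<'E'
from h import *
c=snap("wrist","4"); print(c["position"],c["attitude"])
measure(c,0.09); measure(c,.09,(605.53,-186.93,-0.317))
E
```

```text
[ 552.22949649 -131.58864762  383.30930549] [ 2.86456652e+00 -4.59644565e-04 -3.17006581e-01]
board [ 6.06091e+02 -1.86099e+02 -3.16000e-01  2.00827e+02  2.18828e+02]
plate world [ 5.86681e+02 -1.83003e+02 -3.16000e-01] size [129.1 169.2] in board [-1.941e+01 -3.096e+00  1.000e-03]
plate world [ 5.86681e+02 -1.83003e+02 -3.16000e-01] size [129.1 169.2] in board [-1.9134e+01 -2.1440e+00  1.0000e-03]
```

View pics/wrist4.png

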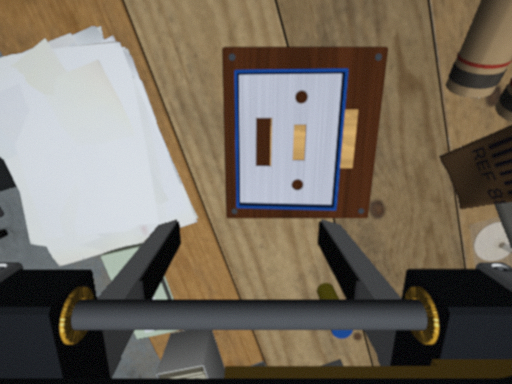

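```bash
cat >> h.py <<'E'
def rectify(c,B,z,tilt=0,s=3,x0=-120,x1=120,y0=-125,y1=125):
    # image: columns = board x (right), rows = -y ; s px per mm ; plane height z + tilt*(x - xr)
    xs=np.arange(x0,x1,1/s); ys=np.arange(y1,y0,-1/s); X,Y=np.meshgrid(xs,ys)
    Z=z(X) if callable(z) else np.full_like(X,z)
    uv=proj(c,world(B,np.c_[X.ravel(),Y.ravel(),Z.ravel()])).astype(np.float32)
    return cv2.remap(c["frame"][:,:,::-1],uv[:,0].reshape(X.shape),uv[:,1].reshape(X.shape),cv2.INTER_LINEAR),xs,ys
E
python3 - <<'E'
from h import *
B=(605.53,-186.93,-0.317)
def edges(c,xr,B):
    im,xs,ys=rectify(c,B,10)
    im2,_,_=rectify(c,B,lambda X:28+.09*(X+84))
    g=lambda I,a,b:I[:,(xs>a)&(xs<b)].astype(float).mean(1)
    # board edges away from plate: x in 60..90 (far strip)
    p=cv2.GaussianBlur(g(im,60,90).sum(1)[:,None],(1,9),0)[:,0]; d=np.gradient(p)
    L=(ys>95)&(ys<122); Rr=(ys<-95)&(ys>-122)
    yl=ys[L][np.argmin(d[L])]; yr=ys[Rr][np.argmax(d[Rr])]
    q=g(im2,-60,30); b=q[:,0]-q[:,2]  # blueness
    b=cv2.GaussianBlur(b[:,None],(1,9),0)[:,0]; 
    th=b.max()/2; m=np.where((b>th)&(abs(ys)<100))[0]
    print("board L/R",yl,yr,(yl+yr)/2,"plate",ys[m[0]],ys[m[-1]],(ys[m[0]]+ys[m[-1]])/2)
edges(dict(np.load("pics/wrist4.npz")),0,B)
c=dict(np.load("pics/wrist4.npz"));im,_,_=rectify(c,B,lambda X:28+.09*(X+84),s=2.3);cv2.imwrite("pics/r4.png",im)
E
```

```text
board L/R 110.00000000000021 -107.66666666666336 1.1666666666684264 plate 82.00000000000061 -86.33333333333033 -2.1666666666648595
```

View pics/r4.png

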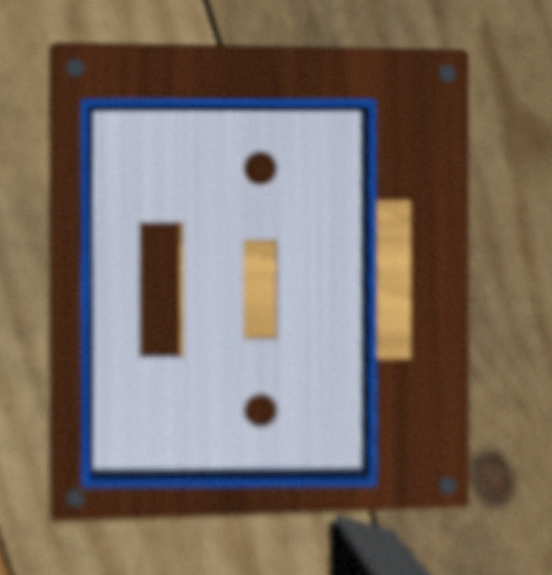

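Call:
drive_tool(
  steps=[
    {"delta_pos":[-6,10,0],"yaw":-0.121,"hand":94},
    {"delta_pos":[-6,10,0],"yaw":-0.121,"hand":94},
    {"delta_pos":[-6,10,0],"yaw":-0.121,"hand":94},
    {"delta_pos":[-6,10,0],"yaw":-0.121,"hand":94},
    {"delta_pos":[-6,12,0],"yaw":-0.121,"hand":94},
  ],
)

```text
clock: 5.43
eef_pos: [498.1, -152.4, 219.7]
eef_rot: [-3.141, 0.001, 0.645]
wrist_force: [0.3, -0.4, -0.2]
finger_gap: 94.1
```

Call:
drive_tool(
  steps=[
    {"delta_pos":[0,0,0],"yaw":-0.121,"hand":94},
    {"delta_pos":[0,0,0],"yaw":-0.121,"hand":94},
    {"delta_pos":[0,0,0],"yaw":-0.121,"hand":94},
    {"delta_pos":[0,0,0],"yaw":-0.121,"hand":94},
    {"delta_pos":[0,0,0],"yaw":-0.121,"hand":94},
  ],
)

```text
clock: 5.85
eef_pos: [498.4, -152.7, 219.8]
eef_rot: [-3.141, 0.001, 0.041]
wrist_force: [1.2, 0.5, -0.0]
finger_gap: 93.9
```

Call:
drive_tool(
  steps=[
    {"delta_pos":[0,0,0],"yaw":-0.121,"hand":94},
    {"delta_pos":[0,0,0],"yaw":-0.121,"hand":94},
    {"delta_pos":[0,0,0],"yaw":-0.12,"hand":94},
    {"delta_pos":[0,0,-30],"yaw":0,"hand":94},
    {"delta_pos":[0,0,-30],"yaw":0,"hand":94},
  ],
)

```text
clock: 6.27
eef_pos: [499.0, -152.9, 160.3]
eef_rot: [3.142, -0.002, -0.316]
wrist_force: [1.5, 0.0, -0.2]
finger_gap: 93.9
```

Call:
drive_tool(
  steps=[
    {"delta_pos":[0,0,-30],"yaw":0,"hand":94},
    {"delta_pos":[0,0,-30],"yaw":0,"hand":94},
    {"delta_pos":[0,0,-20],"yaw":0,"hand":94},
    {"delta_pos":[0,0,0],"yaw":0,"hand":94},
    {"delta_pos":[0,0,0],"yaw":0,"hand":94},
  ],
)

```text
clock: 6.68
eef_pos: [498.1, -153.1, 80.0]
eef_rot: [-3.141, 0.002, -0.316]
wrist_force: [-0.3, 0.2, 0.9]
finger_gap: 94.0
```

Run:
```python
from h import *
c=snap("wrist","5"); print(c["position"],c["attitude"])
measure(c,.09,(605.53,-186.93,-0.317))
from cell import manip;print(manip.read_state()["joints"])
```

```text
[ 573.17917663 -178.09213691  242.16741343] [ 2.86302489e+00 -8.37629774e-04 -1.88569300e+00]
plate world [ 5.81729e+02 -1.81835e+02 -3.15000e-01] size [117.5 168.7] in board [-2.4203e+01 -2.5780e+00  2.0000e-03]
[-3.68921628e-01  4.02803572e-01  1.73993975e+00  3.23354528e-05
  9.98477583e-01  1.51787074e+00]
```

View pics/wrist5.png

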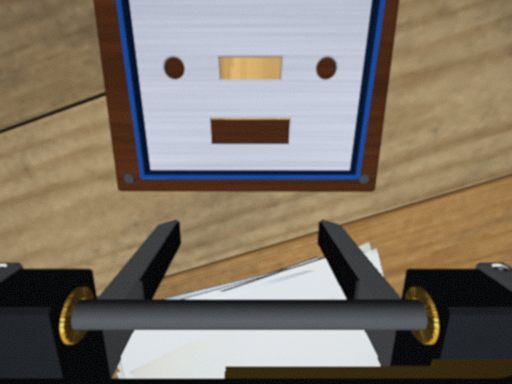

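Call:
drive_tool(
  steps=[
    {"delta_pos":[0,0,-25],"yaw":0,"hand":94},
    {"delta_pos":[0,0,-20],"yaw":0,"hand":94},
    {"delta_pos":[4.8,-1.6,0],"yaw":0,"hand":94},
    {"delta_pos":[4.8,-1.6,0],"yaw":0,"hand":94},
    {"delta_pos":[2.8,-0.9,0],"yaw":0,"hand":94},
  ],
)

```text
clock: 7.15
eef_pos: [512.3, -158.8, 37.5]
eef_rot: [3.141, -0.003, -0.317]
wrist_force: [0.7, 0.4, 0.7]
finger_gap: 93.9
```

Call:
drive_tool(
  steps=[
    {"delta_pos":[1.9,-0.6,0],"yaw":0,"hand":94},
    {"delta_pos":[1.9,-0.6,0],"yaw":0,"hand":94},
    {"delta_pos":[1.9,-0.6,0],"yaw":0,"hand":94},
    {"delta_pos":[1.9,-0.6,0],"yaw":0,"hand":94},
  ],
)

```text
clock: 7.48
eef_pos: [518.1, -160.8, 35.9]
eef_rot: [-3.142, 0.0, -0.317]
wrist_force: [-4.0, 0.9, 2.8]
finger_gap: 94.1
```

Call:
drive_tool(
  steps=[
    {"delta_pos":[2.0,-0.4,0],"yaw":0,"hand":94},
    {"delta_pos":[2.0,-0.4,0],"yaw":0,"hand":94},
    {"delta_pos":[2.0,-0.4,0],"yaw":0,"hand":94},
    {"delta_pos":[2.0,-0.4,0],"yaw":0,"hand":94},
  ],
)

```text
clock: 7.82
eef_pos: [526.2, -162.4, 35.5]
eef_rot: [3.142, 0.0, -0.317]
wrist_force: [-3.1, 0.3, 4.3]
finger_gap: 94.1
```

Run:
```python
from h import *
c=snap("wrist","6"); print(c["position"],c["attitude"])
```

```text
[ 600.97365895 -187.43338815  197.82260998] [ 2.86495157e+00 -1.00653898e-03 -1.88713844e+00]
```

View pics/wrist6.png

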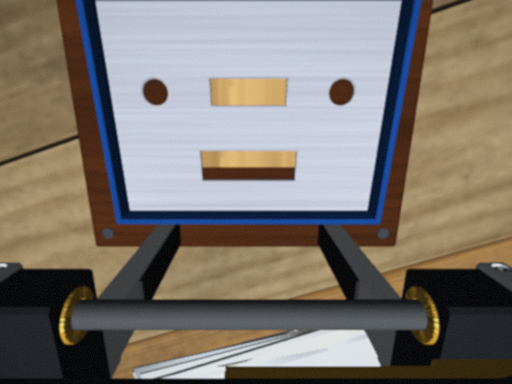

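Call:
drive_tool(
  steps=[
    {"delta_pos":[2.0,-0.4,0],"yaw":0,"hand":94},
    {"delta_pos":[2.0,-0.4,0],"yaw":0,"hand":94},
    {"delta_pos":[2.0,-0.4,0],"yaw":0,"hand":94},
    {"delta_pos":[2.0,-0.4,0],"yaw":0,"hand":94},
  ],
)

```text
clock: 8.2
eef_pos: [534.3, -164.1, 35.4]
eef_rot: [-3.142, 0.0, -0.317]
wrist_force: [-2.7, 1.0, 2.7]
finger_gap: 94.2
```

Call:
drive_tool(
  steps=[
    {"delta_pos":[2.0,-0.4,0],"yaw":0,"hand":94},
    {"delta_pos":[2.0,-0.4,0],"yaw":0,"hand":94},
    {"delta_pos":[2.0,-0.4,0],"yaw":0,"hand":94},
  ],
)

```text
clock: 8.45
eef_pos: [540.3, -165.2, 35.4]
eef_rot: [-3.142, 0.0, -0.317]
wrist_force: [-2.5, 0.5, 1.3]
finger_gap: 94.2
```

Run:
```python
from h import *
c=snap("wrist","7"); print(c["position"],c["attitude"])
cv2.imwrite("pics/w7c.png",cv2.resize(c["frame"][40:260,80:420,::-1],None,fx=2.3,fy=2.3,interpolation=cv2.INTER_CUBIC))
```

```text
[ 615.04702655 -190.22724479  197.77581007] [ 2.86521074e+00 -9.69662969e-04 -1.88710782e+00]
```

View pics/w7c.png

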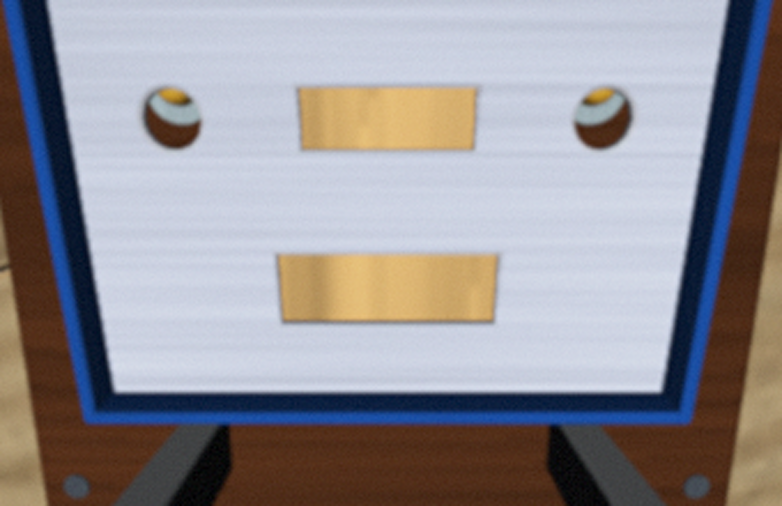

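Call:
drive_tool(
  steps=[
    {"delta_pos":[1.9,-0.5,0],"yaw":0,"hand":94},
    {"delta_pos":[1.9,-0.5,0],"yaw":0,"hand":94},
    {"delta_pos":[1.4,-0.4,0],"yaw":0,"hand":94},
  ],
)

```text
clock: 8.75
eef_pos: [545.7, -166.7, 35.5]
eef_rot: [-3.142, -0.001, -0.317]
wrist_force: [-0.3, 0.0, -0.2]
finger_gap: 94.1
```

Call:
drive_tool(
  steps=[
    {"delta_pos":[1.0,-0.3,0],"yaw":0,"hand":94},
    {"delta_pos":[1.0,-0.3,0],"yaw":0,"hand":94},
  ],
)

```text
clock: 8.92
eef_pos: [547.5, -167.3, 35.4]
eef_rot: [-3.142, -0.0, -0.317]
wrist_force: [-1.9, 1.1, 0.8]
finger_gap: 94.1
```

Run:
```python
from h import *
c=snap("wrist","8"); print(c["position"],c["attitude"])
cv2.imwrite("pics/w8c.png",cv2.resize(c["frame"][40:260,80:420,::-1],None,fx=2.3,fy=2.3,interpolation=cv2.INTER_CUBIC))
```

```text
[ 622.20742412 -192.23749571  197.84527756] [ 2.86548736e+00 -9.68997680e-04 -1.88710662e+00]
```

View pics/w8c.png

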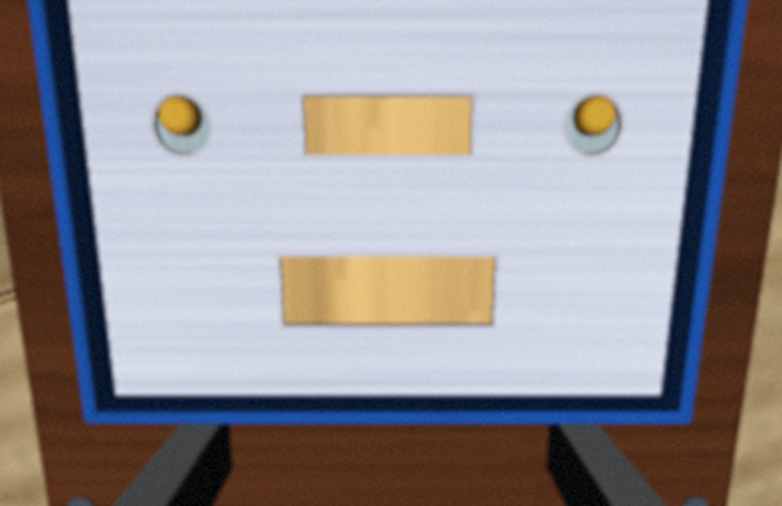

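Call:
drive_tool(
  steps=[
    {"delta_pos":[-4.8,1.6,0],"yaw":0,"hand":94},
    {"delta_pos":[-14,4.6,0],"yaw":0,"hand":94},
    {"delta_pos":[-14,4.6,20],"yaw":0,"hand":94},
    {"delta_pos":[0,0,35],"yaw":0,"hand":94},
    {"delta_pos":[0,0,35],"yaw":0,"hand":94},
  ],
)

```text
clock: 9.38
eef_pos: [513.0, -155.9, 125.8]
eef_rot: [-3.141, 0.003, -0.317]
wrist_force: [0.0, 0.0, 0.0]
finger_gap: 94.0
```

Call:
drive_tool(
  steps=[
    {"delta_pos":[0,0,35],"yaw":0,"hand":94},
    {"delta_pos":[0,0,35],"yaw":0,"hand":94},
    {"delta_pos":[0,0,20],"yaw":0,"hand":94},
    {"delta_pos":[0,0,0],"yaw":0,"hand":94},
    {"delta_pos":[0,0,0],"yaw":0,"hand":94},
  ],
)

```text
clock: 9.8
eef_pos: [514.4, -156.4, 216.0]
eef_rot: [3.142, -0.002, -0.317]
wrist_force: [0.8, 0.0, -0.2]
finger_gap: 94.0
```

Run:
```python
from h import *
c=snap("wrist","9"); s=snap("scene","9"); t=snap("top","9")
b,pl,rel=measure(c,0.0)
measure(c,0.09)
a=cv2.resize(c["frame"][:200,80:420,::-1],(780,459),interpolation=cv2.INTER_CUBIC); cv2.imwrite("pics/w9c.png",a)
cv2.imwrite("pics/s9c.png",cv2.resize(s["frame"][180:280,250:370,::-1],None,fx=6,fy=6,interpolation=cv2.INTER_CUBIC))
# floor heights from depth, near/far part of plate
d=c["range_z"]
for X in (-45,-30,-12,35,45,55):
    for z in [14]:
        o=[]
        for Y in np.arange(-40,41,4):
            if abs(X)<15 and abs(Y)<30: continue
            u,v=np.round(proj(c,world((*pl[:2],pl[2]),[[X,Y,z]]))[0]).astype(int)
            if 0<=u<512 and 0<=v<384 and d[v,u]>0:
                r=ray(c,[(u,v)])[0]; o.append((c["position"]+r*d[v,u])[2])
        print(X,np.median(o) if o else None,len(o))
```

```text
board [ 6.05383e+02 -1.86600e+02 -3.16000e-01  1.98778e+02  2.19208e+02]
plate world [ 6.17041e+02 -1.90578e+02 -3.16000e-01] size [128.1 169.5] in board [12.317 -0.158 -0.   ]
board [ 6.05383e+02 -1.86600e+02 -3.16000e-01  1.98778e+02  2.19208e+02]
plate world [ 6.17180e+02 -1.90566e+02 -3.16000e-01] size [125.5 169.1] in board [12.446 -0.104 -0.   ]
-45 14.218166952420063 21
-30 10.348575253807383 21
-12 14.056824748864727 6
35 14.074094446005915 21
45 14.038518233822913 21
55 13.825916890585404 21
```

View pics/w9c.png

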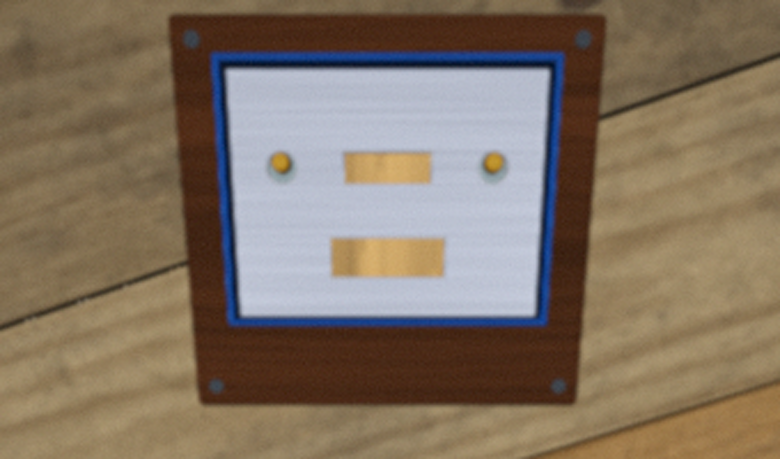

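View pics/s9c.png

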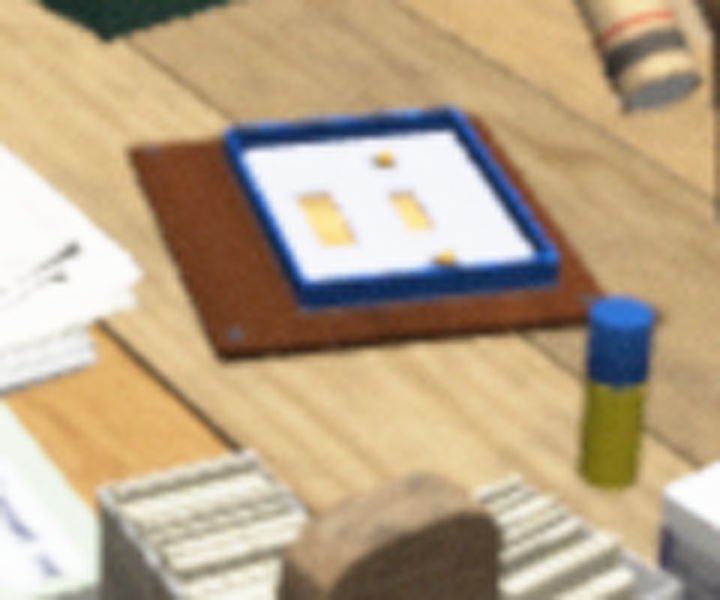

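View pics/top9.png

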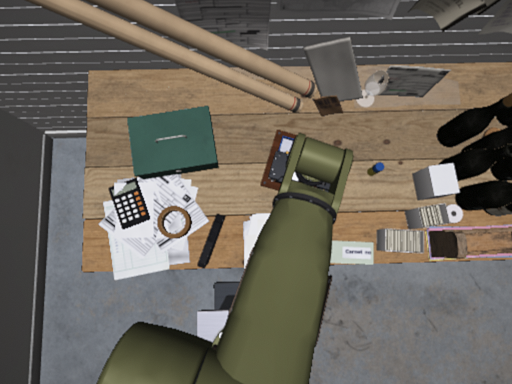

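```bash
python3 -c "
from cell import manip; print(manip.sign_off())"
```

```text
the job is handed in; nothing more can be done
None
```

The stencil plate is seated on both brass pins and lies flat on the board. I handed the job in at about 10 s on the robot clock.

**What I did:**
- I pushed the left rim sideways with both open fingers. This squared the plate to the board, though it ended about 3 mm too far right.
- I then pushed the near rim away from the robot with both fingers, drifting slightly left to take out that error, until the plate dropped over the pins.
- I backed the hand off and raised it clear. The plate was only pushed, with a force of about 5 N at most in the readings.

**Last checks:**
- **Height:** the depth readings put the top of the plate's floor at about 14 mm near and far, which is the 10 mm board plus the 4 mm floor. One sample, at 10.3 mm, fell in a cut-out window.
- **Pins:** both noses show through the holes in the wrist and scene pictures.
- **Position:** the plate is 0.2 mm off sideways, turned 0.00 rad, and about 2.5 mm short along the board's x. That is about the limit of the play between hole and pin, and the calibration is only good to about 2 mm.
- **Surroundings:** the stapler, calculator, glue stick and order book look unmoved in the top view. I did not measure their positions.

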